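# Close the case that holds the tape

### The arm

A 7-joint arm with a two-finger parallel gripper is mounted at the origin on a cart in front of the work surface, level with it; the furniture and walls round the work are solid. World frame = base frame: x ahead of the robot, y to its left, z up, the work surface at z = 0. Lengths are in m, angles in rad, forces in N, time in s.
With the tool pointing down it reaches from about 0.425 to 0.875 m from the base axis. Payload 4.7 kg.
Tool frame: the origin (TCP) lies on the centre line of the jaws, within the pads' length; the fingertips stand ahead of it and the grasp point (between the pads) lies 2 mm behind it (nose_length is the z of the fingertips in the tool frame, in m); z points along the fingers, y is the line along which they close (so a half turn about z gives the same grasp; the last joint's range is limited). The gripper opens to 87 mm and grips with 3 to 60 N. Pads are 19 mm wide; open, the fingers measure 117 mm over their backs; the gripper's body (75 mm by 190 mm) begins 51 mm behind the grasp point.
Start: joints at [1.25, 0.321, -0.07, 1.45, 0.023, 1.371, -0.057], TCP at [0.214, -0.614, 0.202] pointing down, gripper open.
Joint ranges: [-2.86, 2.86], [-0.3, 2.09], [-1.38, 1.24], [0.06, 2.45], [-1.56, 4.7], [0.09, 2.05], [-2.69, 2.69]. Speed limits (rad/s): [2.57, 2.57, 3.14, 3.14, 3.14, 3.14, 3.14].

### API

Orientations are given as a rotation vector (axis times angle).
In Python, from bench import * gives the robot as it stands.
- The arm moves only by the tool send_rows, never from a script. Its arguments are lists of equal length, an entry for each row: "xyz": the shift along the tool's x, y, z in mm, a list of three; "dr": the turn, a rotation vector about the tool's x, y, z in rad, a list of three. A call has exactly 10 rows; each row is the pose to reach, as a shift and turn from the pose commanded when the call began, along the tool's axes at that moment; what a row does not reach only later rows make up. A row lasts 1/12 s, in which the tool goes at most 41.7 mm and 7.16 degrees, less where a joint would pass 70% of its speed; a pose out of reach is approached as far as the arm can. A call with a gripper value outside its range is refused whole. "jaw" is the finger opening in mm, from 0 to 87, set as the call begins (left out, the last holds). The fingers move at their own pace and stop on an object; "grip_force" is the grip in N (left out, the last holds). Time passes only in rows, so rows that repeat a pose let the fingers close, or fill a call up. It gives the time, the measured TCP pose, the force, the opening and the grip force at its end, in the units of the state.
- get_state(): the state, without advancing time (a new reading comes with each control period).
- get_image(name): name is "scene" or "top"; returns the picture (420x560x3 uint8, red, green, blue); there is no depth.
- calibration(name): a dict with "vfov" (degrees; the focal length in pixels is half the picture's height over the tangent of half this angle, whatever the lens; pixels are square), "cx", "cy" (the principal point, pixels), "rvec" (rotation vector, rad) and "tvec" (3), from world to camera coordinates, as OpenCV has them. Camera axes: x right, y down, z forward; pixel columns grow to the right and rows downward; lengths in m; the calibration is good to about 2 mm. A picture is of the moment at which its call begins. calibration takes no time and is no camera call.
- close_job(): hands the job in; it is judged then, once.
The state is a dict: "time": time; "joint_positions": joint angles; "qd": joint speeds; "joint_torque": joint torques, N m; "position": TCP position; "tool_rot": TCP orientation; "ft_force": force on the tool from outside, world axes, zero at the start; "torque": the same for the moment, N m; "grip_width": opening from 0.0 (shut) to 1.0 (fully open); "grip_force": force on a finger pad.
Only numpy, scipy, OpenCV 4.12 (cv2) and the standard library are available. Lean on these libraries where they do the work, as an engineer would, in place of code of your own. Each camera call takes 0.05 s, during which the arm holds its last target. There are 200 camera calls.

### The job

Three small plywood cases stand open on the bench: one holds a roll of green tape, one a brown glue pot with a white cap, one a black rubber block. To keep dust off the tape, lower the hinged lid of its case until it lies fully closed on the box, without slamming it and with the tape still inside, and leave the other two cases open as they are.

Things in the scene. Friction and masses are not known exactly. Their poses are not given: they have to be found in the camera images.
- tape_lid (a joint): Angle in rad of the lid of the plywood case that holds the tape: 0 = closed, 0.5 to 1.3 at the start (raised, leaning over the box). Stiff hinge: it stays at any angle, about 3 N at the free edge moves it. Board 121 mm from hinge to free edge, 110 wide, 8 thick, with a finger tab 30 wide, 5 thick jutting 13 mm from mid-edge. Box 120 deep, 110 wide, 60 high, walls 6, fixed to the bench.
- tape_hinge (a point): Mid hinge axis of that case, on the box's far top rim, 60 mm above the bench. Fixed to the box: z up, y along the axis, x from the box's front to its back (the box lies at -x), within 0.25 rad of straight away from the robot. Lid at angle q: a point of its underside at distance r from the axis is at x = -r cos q, z = r sin q; the upper (outer) face lies 8 mm further along (sin q, cos q).
- tape_lid_edge (a point): Middle of the free edge of that lid, on its upper (outer) face, 121 mm from the hinge axis and 8 mm above the underside. Moves with the lid; when closed it is 68 mm above the bench.
- tape_center (a point): Centre of the loose roll of green tape (73 mm across, 18 mm high) that lies flat in the case, on its 6 mm thick floor. It tells which case to close; it need not be touched.
- glue_lid_edge (a point): Middle of the free edge of the raised lid, on its upper face, of an identical case, which holds a brown glue pot with a white cap (38 mm across, 46 mm high). Marks where that open lid stands; to be left as it is.
- rubber_lid_edge (a point): Middle of the free edge of the raised lid, on its upper face, of an identical case, which holds a black rubber block (42 x 68 x 26 mm). Marks where that open lid stands; to be left as it is.

How it is judged:
By the outcome, as a careful person would: the job done as asked, in the order asked, and still so for the second after the job is handed in, with the robot touching nothing.
It also fails if it takes over 40 s, if anything falls off the work surface, if the arm or the gripper's body presses on something with over 40 N, if the wrist force passes 120 N, or if a joint passes its speed limit or range.

## Working session

There is one attempt and no reset: what is moved stays moved. The work goes in short steps, Python scripts to look and compute and a tool call to move; the robot and the scene stay as the last step left them, time stands still between calls to the robot, and variables do not carry over. Pictures are saved under pics/ and viewed, at most 10 in all, crops included, and the job is handed in when it is done.

Besides the shell and the picture viewer there is one more tool, called after ">>>" in YAML: its name, and indented under it one key for each argument. send_rows: Moves the arm, as the interface text tells. Its arguments: {"type":"object","properties":{"xyz":{"type":"array"},"dr":{"type":"array"},"jaw":{"type":"number"},"grip_force":{"type":"number"}},"required":["xyz","dr"]}

```bash
mkdir -p pics
python3 - <<'E'
from bench import *
import cv2
for n in("scene","top"):
    cv2.imwrite(f"pics/{n}0.png",get_image(n)[:,:,::-1]); print(n,calibration(n))
print(get_state())
E
```

```text
scene {'vfov': 44.559752487043944, 'cx': 283.72672500080887, 'cy': 204.1608929545302, 'rvec': array([ 1.24946009, -2.03453798,  1.128419  ]), 'tvec': array([0.20562972, 0.29936319, 1.21833807])}
top {'vfov': 57.76660161004063, 'cx': 272.2875082807679, 'cy': 214.08579044783164, 'rvec': array([ 2.16670346, -2.1940014 ,  0.07584025]), 'tvec': array([-0.00318047,  0.47670843,  0.96968451])}
{'time': 0.1, 'joint_positions': array([ 1.2501138 ,  0.32174837, -0.07011961,  1.45159235,  0.02258583,
        1.37079718, -0.0568916 ]), 'qd': array([-0.00062435, -0.00073176,  0.00072722, -0.00345056,  0.00172534,
       -0.0023238 ,  0.00034544]), 'joint_torque': array([ 1.27294002e-04, -4.92570090e+01, -4.05418044e-01, -3.13400495e+01,
       -6.41066954e-02,  3.94306169e-02,  6.34714911e-05]), 'position': array([ 0.2133633 , -0.61340096,  0.20115177]), 'tool_rot': array([-3.09596805e+00, -5.23240495e-01,  5.68429294e-04]), 'ft_force': array([ 0.09122255,  0.78067356, -0.28799227]), 'torque': array([-0.0295185 , -0.00293399, -0.00556774]), 'grip_force': 0.0, 'grip_width': 1.000000072727446}
```

View pics/scene0.png

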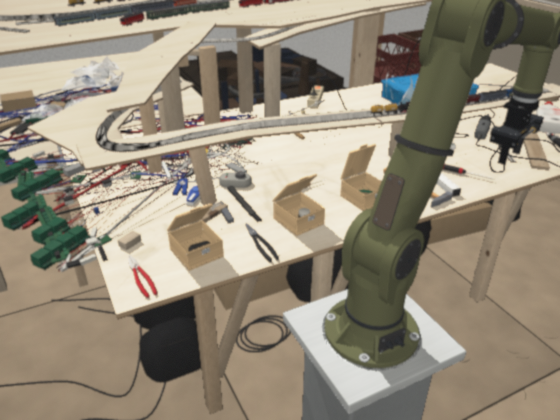

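View pics/top0.png

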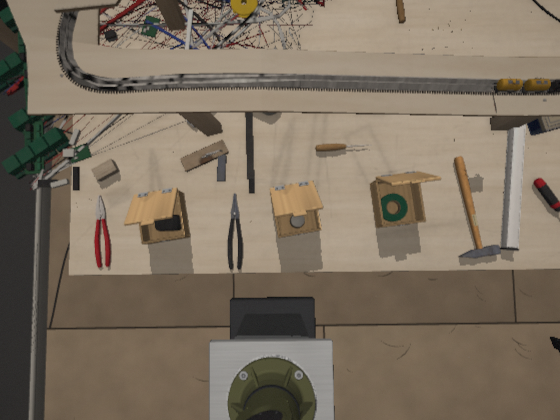

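Top view: the right-hand case (about 395,205) holds the green tape, and its lid is steep (edge about 405,178). The glue case is in the middle and the rubber case on the left. I'll zoom in to get the corners.

Run:
```python
import cv2
a=cv2.imread("pics/top0.png")[160:240,355:455]; b=cv2.imread("pics/scene0.png")[135:215,330:410]
a=cv2.resize(a,(500,400),interpolation=cv2.INTER_CUBIC); b=cv2.resize(b,(300,300),interpolation=cv2.INTER_CUBIC)
b=cv2.copyMakeBorder(b,0,100,0,0,cv2.BORDER_CONSTANT)
cv2.imwrite("pics/z.png",cv2.hconcat([a,b]))
```

```text
(no output)
```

View pics/z.png

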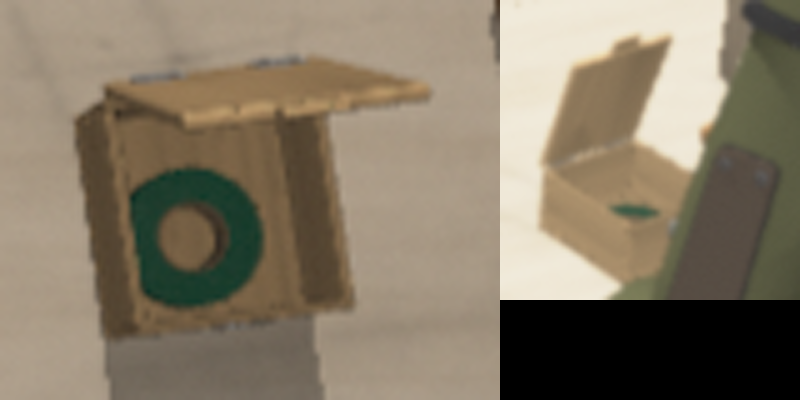

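```bash
cat > fit.py <<'E'
from bench import *
import cv2, numpy as np
from scipy.optimize import least_squares
def proj(n,P):
    c=calibration(n); f=210/np.tan(np.radians(c["vfov"]/2))
    K=np.array([[f,0,c["cx"]],[0,f,c["cy"]],[0,0,1]])
    return cv2.projectPoints(np.array(P,float),c["rvec"],c["tvec"],K,None)[0][:,0]
def lid(r,y,h,q): return [-r*np.cos(q)+h*np.sin(q),y,r*np.sin(q)+h*np.cos(q)]
T=lambda u,v:(355+u/5,160+v/5); S=lambda u,v:(330+(u-500)/3.75,135+v/3.75)
def pts(p):
    x,y,a,q=p; R=np.array([[np.cos(a),-np.sin(a),0],[np.sin(a),np.cos(a),0],[0,0,1]])
    L=[lid(.121,.055,4e-3,q),lid(.121,-.055,4e-3,q),[0,.055,0],[-.12,-.055,0],[-.12,.055,-.06],[0,.055,-.06],[-.12,.055,0]]
    return np.array(L)@R.T+[x,y,.06]
obs=[("top",0,T(187,120)),("top",1,T(430,93)),("top",2,T(108,92)),("top",3,T(352,306)),("top",4,T(105,338)),("top",5,T(76,120)),
("scene",0,S(577,70)),("scene",1,S(670,39)),("scene",2,S(542,163)),("scene",5,S(542,228)),("scene",4,S(632,283)),("scene",6,S(635,212))]
def res(p):
    P=pts(p); t=proj("top",P); s=proj("scene",P)
    return np.concatenate([({"top":t,"scene":s}[n][i]-o) for n,i,o in obs])
if __name__=="__main__":
    r=least_squares(res,[.55,-.3,0,1.1],loss="soft_l1"); print(r.x); print(res(r.x).reshape(-1,2).round(1))
    print(pts(r.x).round(4))
E
python3 fit.py
```

```text
[ 0.56371586 -0.32407996  0.11326613  1.26665401]
[[-0.   0.9]
 [ 1.3 -0. ]
 [-0.6  0.8]
 [ 1.8  0.1]
 [ 0.6  0.2]
 [-0.2 -1. ]
 [-0.5 -2. ]
 [ 0.6 -1.8]
 [-0.2  1. ]
 [-1.4 -0.9]
 [-2.   0.6]
 [-1.   3.7]]
[[ 0.5253 -0.2731  0.1766]
 [ 0.5377 -0.3824  0.1766]
 [ 0.5575 -0.2694  0.06  ]
 [ 0.4507 -0.3923  0.06  ]
 [ 0.4383 -0.283   0.    ]
 [ 0.5575 -0.2694  0.    ]
 [ 0.4383 -0.283   0.06  ]]
```

Run:
```python
from fit import *
import bench
print(getattr(bench,"nose_length",None),[k for k in get_state() if 'nose' in k])
c=calibration("top"); f=210/np.tan(np.radians(c["vfov"]/2)); R=cv2.Rodrigues(c["rvec"])[0]; C=-R.T@c["tvec"]
for h in(0,.1,.15,.2,.25,.3,.4):
    o=[]
    for u,v in((150,112),(300,113),(450,114)):
        d=R.T@np.array([(u-c["cx"])/f,(v-c["cy"])/f,1]); o.append(C+d*(h-C[2])/d[2])
    print(h,np.round(o,3)[:,:2].tolist(),proj("scene",o).round().tolist())
im=cv2.imread("pics/scene0.png")[80:220,100:460]
cv2.imwrite("pics/s2.png",cv2.resize(im,(792,308),interpolation=cv2.INTER_CUBIC))
```

```text
0.017 []
0 [[0.759, 0.318], [0.75, -0.087], [0.742, -0.49]] [[153.0, 208.0], [267.0, 181.0], [363.0, 159.0]]
0.1 [[0.723, 0.285], [0.715, -0.08], [0.708, -0.442]] [[163.0, 184.0], [269.0, 161.0], [360.0, 141.0]]
0.15 [[0.705, 0.268], [0.698, -0.076], [0.691, -0.419]] [[168.0, 171.0], [270.0, 150.0], [358.0, 132.0]]
0.2 [[0.688, 0.252], [0.681, -0.073], [0.674, -0.395]] [[173.0, 157.0], [272.0, 138.0], [356.0, 121.0]]
0.25 [[0.67, 0.235], [0.663, -0.069], [0.657, -0.371]] [[178.0, 143.0], [273.0, 126.0], [355.0, 111.0]]
0.3 [[0.652, 0.218], [0.646, -0.065], [0.64, -0.348]] [[184.0, 129.0], [274.0, 113.0], [353.0, 99.0]]
0.4 [[0.617, 0.185], [0.611, -0.058], [0.606, -0.3]] [[197.0, 97.0], [277.0, 85.0], [349.0, 74.0]]
```

View pics/s2.png

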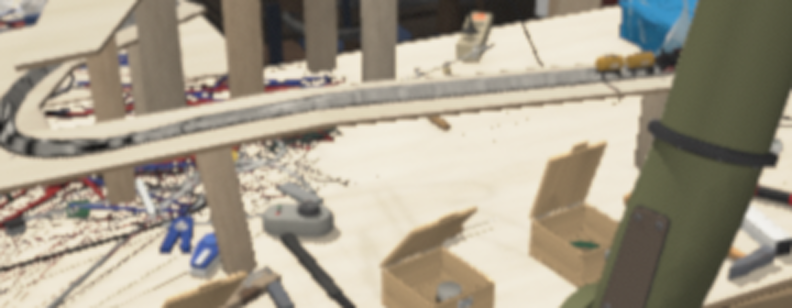

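Fit: tape hinge at (0.564, -0.324), yaw 0.113, lid angle about 1.27. The shelf edge is at z≈0.2, x≈0.675, so the space behind the lid is clear. Next I'll go up and over to behind the lid with the jaws shut.

>>> send_rows:
  xyz:
    - [0,0,-35]
    - [0,0,-70]
    - [35,-12,-70]
    - [70,-24,-70]
    - [105,-36,-70]
    - [140,-48,-70]
    - [175,-60,-70]
    - [210,-72,-70]
    - [245,-84,-70]
    - [280,-96,-70]
  dr:
    - [0,0,0]
    - [0,0,0]
    - [0,0,0.05]
    - [0,0,0.1]
    - [0,0,0.15]
    - [0,0,0.2]
    - [0,0,0.222]
    - [0,0,0.222]
    - [0,0,0.222]
    - [0,0,0.222]
  jaw: 0

```text
time: 0.93
position: [0.4474, -0.4298, 0.2718]
tool_rot: [-3.136, -0.177, 0.001]
ft_force: [0.6, -0.6, 0.4]
grip_width: 0.327
grip_force: 0.0
```

```bash
cat > st.py <<'E'
from bench import *
import numpy as np, cv2
from scipy.spatial.transform import Rotation as Ro
s=get_state(); a=.113; R=Ro.from_rotvec(s["tool_rot"]).as_matrix()
p=s["position"]-[.5637,-.3241,.06]; c,n=np.cos(a),np.sin(a)
print("t",s["time"],"tip local mm",np.round(1e3*np.array([c*p[0]+n*p[1],-n*p[0]+c*p[1],p[2]-.017]),1),"F",s["ft_force"].round(1),s["grip_width"]);print(R.round(3), s["joint_positions"].round(2))
E
python3 st.py
```

```text
t 0.9333 tip local mm [-127.4  -91.9  194.8] F [ 0.6 -0.6  0.4] 0.32662947320796265
[[ 0.994  0.112 -0.001]
 [ 0.112 -0.994  0.   ]
 [-0.001 -0.    -1.   ]] [ 0.9   0.24 -0.21  1.41  0.05  1.49 -0.77]
```

>>> send_rows:
  xyz:
    - [30,-18,0]
    - [60,-37,0]
    - [90,-55,0]
    - [120,-74,0]
    - [150,-92,0]
    - [150,-92,0]
    - [150,-92,25]
    - [150,-92,50]
    - [150,-92,75]
    - [150,-92,97]
  dr:
    - [0,0,0]
    - [0,0,0]
    - [0,0,0]
    - [0,0,0]
    - [0,0,0]
    - [0,0,0]
    - [0,0,0]
    - [0,0,0]
    - [0,0,0]
    - [0,0,0]

```text
time: 1.77
position: [0.5843, -0.3227, 0.1729]
tool_rot: [-3.136, -0.177, 0.003]
ft_force: [1.3, -0.2, 0.5]
grip_width: 0.004
grip_force: 0.0
```

```bash
python3 st.py
python3 - <<'E'
from bench import *
import cv2
a=get_image("top")[130:250,330:480]; b=get_image("scene")[90:220,310:460]
cv2.imwrite("pics/c1.png",cv2.hconcat([cv2.resize(a,(400,320)),cv2.resize(b,(369,320))])[:,:,::-1])
E
```

```text
t 1.7667 tip local mm [20.7 -1.  95.9] F [ 1.3 -0.2  0.5] 0.0037275850399594345
[[ 0.994  0.113 -0.002]
 [ 0.113 -0.994  0.001]
 [-0.002 -0.001 -1.   ]] [ 0.69  0.39 -0.29  1.43  0.11  1.34 -1.07]
```

View pics/c1.png

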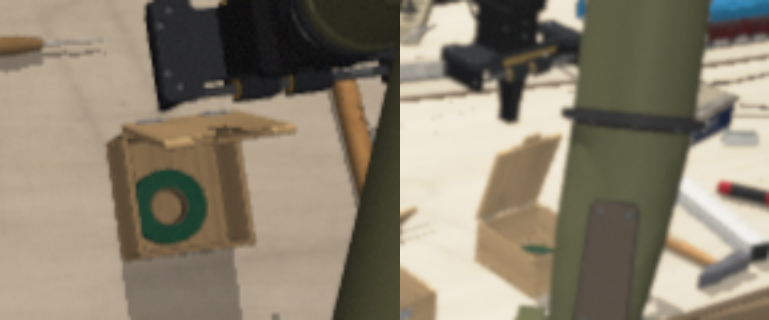

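Run:
```python
from fit import *
P=[[.5843,-.3227,.156],[.525,-.273,.177],[.5377,-.382,.1766]]
print((proj("scene",P)-[310,90])*369/150,(proj("top",P)-[330,130])*400/150)
```

```text
[[103.93552226 140.63725153]
 [ 98.60495306 151.58065899]
 [162.06540384 131.85976926]] [[215.18748495  79.95632221]
 [166.39287179 146.65067501]
 [298.87917828 129.62007256]]
```

Run:
```python
from bench import *
import cv2
b=get_image("scene")[95:165,320:390]
cv2.imwrite("pics/c2.png",cv2.resize(b,(560,560),interpolation=cv2.INTER_CUBIC)[:,:,::-1])
```

```text
(no output)
```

View pics/c2.png

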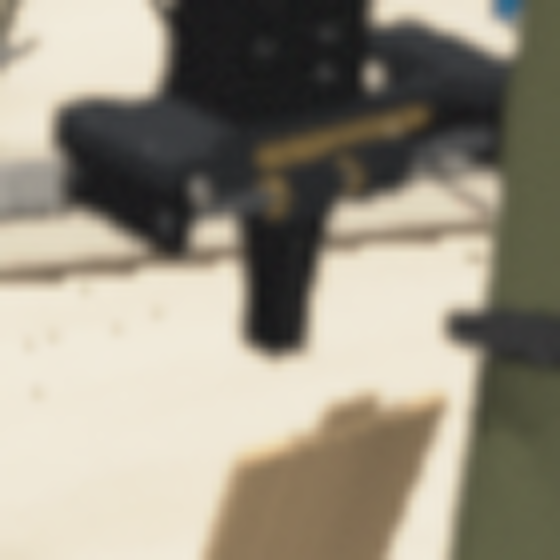

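The scene view puts the fingertip about 8 px higher than predicted, so it may sit 20 mm higher or further back than computed. I'll lower it a little for margin, then find the lid by contact.

>>> send_rows:
  xyz:
    - [0,0,9]
    - [0,0,18]
    - [-4,0,18]
    - [-8,0,18]
    - [-12,0,18]
    - [-16,0,18]
    - [-20,0,18]
    - [-23,0,18]
    - [-26,0,18]
    - [-29,0,18]
  dr:
    - [0,0,0]
    - [0,0,0]
    - [0,0,0]
    - [0,0,0]
    - [0,0,0]
    - [0,0,0]
    - [0,0,0]
    - [0,0,0]
    - [0,0,0]
    - [0,0,0]

```text
time: 2.75
position: [0.5561, -0.3263, 0.1574]
tool_rot: [3.136, 0.177, 0.0]
ft_force: [0.9, 0.5, 0.9]
grip_width: 0.014
grip_force: 0.0
```

```bash
python3 st.py
python3 - <<'E'
from bench import *
import cv2
a=get_image("top")[90:240,330:480]; b=get_image("scene")[95:195,310:410]
cv2.imwrite("pics/c3.png",cv2.hconcat([cv2.resize(a,(400,400)),cv2.resize(b,(400,400),interpolation=cv2.INTER_CUBIC)])[:,:,::-1])
E
```

```text
t 2.75 tip local mm [-7.8 -1.3 80.4] F [0.9 0.5 0.9] 0.01374092232086659
[[ 0.994  0.113  0.   ]
 [ 0.113 -0.994 -0.   ]
 [ 0.     0.    -1.   ]] [ 0.72  0.35 -0.29  1.52  0.1   1.29 -1.04]
```

View pics/c3.png

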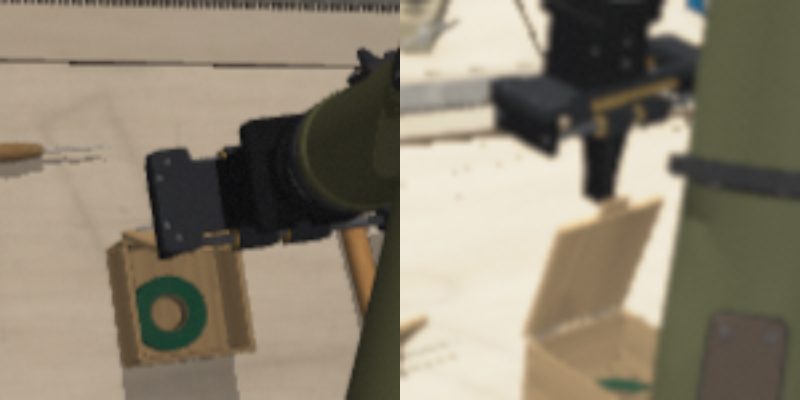

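Run:
```python
from fit import *
k=400/150
for z in(.21,.23,.26):
    c,s=np.cos(.113),np.sin(.113)
    B=[[.556+c*x-s*y,-.3263+s*x+c*y,z] for x,y in((-.0375,.095),(.0375,.095),(-.0375,-.095),(.0375,-.095),(0,0))]
    print(z,((proj("top",B)-[330,90])*k).round().tolist(),((proj("scene",B)-[310,95])*4).round().tolist())
print(((proj("scene",[[.556,-.3263,z] for z in(.14,.16,.18)])-[310,95])*4).round())
```

```text
0.21 [[133.0, 269.0], [119.0, 176.0], [373.0, 239.0], [357.0, 146.0], [246.0, 207.0]] [[136.0, 206.0], [76.0, 171.0], [317.0, 151.0], [255.0, 120.0], [198.0, 161.0]]
0.23 [[140.0, 265.0], [126.0, 170.0], [386.0, 234.0], [370.0, 139.0], [256.0, 202.0]] [[138.0, 183.0], [77.0, 148.0], [320.0, 128.0], [257.0, 97.0], [200.0, 138.0]]
0.26 [[152.0, 260.0], [137.0, 160.0], [407.0, 228.0], [391.0, 128.0], [272.0, 194.0]] [[141.0, 146.0], [79.0, 113.0], [325.0, 94.0], [261.0, 63.0], [203.0, 103.0]]
[[190. 239.]
 [192. 217.]
 [195. 195.]]
```

Both views put the gripper about 35 mm higher than the computed pose, which also explains why there was no contact yet. I'll back off, go down 25 mm and advance again.

>>> send_rows:
  xyz:
    - [10,0,0]
    - [10,0,8]
    - [10,0,16]
    - [10,0,25]
    - [5,0,25]
    - [1,0,25]
    - [-2,0,25]
    - [-5,0,25]
    - [-8,0,25]
    - [-10,0,25]
  dr:
    - [0,0,0]
    - [0,0,0]
    - [0,0,0]
    - [0,0,0]
    - [0,0,0]
    - [0,0,0]
    - [0,0,0]
    - [0,0,0]
    - [0,0,0]
    - [0,0,0]

```text
time: 3.68
position: [0.5466, -0.3275, 0.1329]
tool_rot: [3.136, 0.177, 0.002]
ft_force: [1.5, 0.3, -0.6]
grip_width: 0.004
grip_force: 0.9
```

```bash
python3 st.py
python3 - <<'E'
from bench import *
import cv2
a=get_image("top")[90:240,330:480]; b=get_image("scene")[95:195,310:410]
cv2.imwrite("pics/c4.png",cv2.hconcat([cv2.resize(a,(400,400)),cv2.resize(b,(400,400),interpolation=cv2.INTER_CUBIC)])[:,:,::-1])
E
```

```text
t 3.6833 tip local mm [-17.4  -1.5  55.9] F [ 1.5  0.3 -0.6] 0.0038449748237889938
[[ 0.994  0.112  0.001]
 [ 0.112 -0.994 -0.001]
 [ 0.001  0.001 -1.   ]] [ 0.73  0.35 -0.29  1.57  0.1   1.24 -1.03]
```

View pics/c4.png

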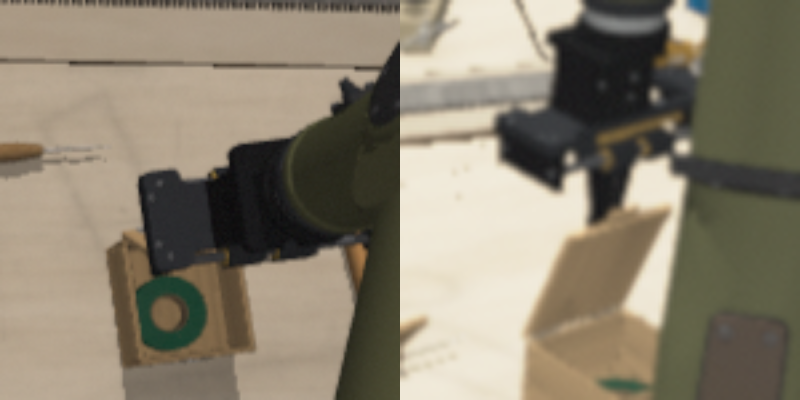

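Lid dropped by about 0.07 rad (right corner now about 668,208), so the tip is in contact behind it near r≈95 mm. Next I'll sweep it slowly along the arc.

>>> send_rows:
  xyz:
    - [-6,0,2]
    - [-11,0,4]
    - [-16,0,6]
    - [-20,0,9]
    - [-25,0,12]
    - [-30,0,15]
    - [-34,0,19]
    - [-39,0,23]
    - [-43,0,27]
    - [-47,0,31]
  dr:
    - [0,0,0]
    - [0,0,0]
    - [0,0,0]
    - [0,0,0]
    - [0,0,0]
    - [0,0,0]
    - [0,0,0]
    - [0,0,0]
    - [0,0,0]
    - [0,0,0]

```text
time: 4.62
position: [0.4993, -0.3328, 0.1006]
tool_rot: [3.136, 0.177, 0.0]
ft_force: [1.5, -0.1, -0.7]
grip_width: 0.005
grip_force: 0.8
```

```bash
python3 st.py
python3 - <<'E'
from bench import *
import cv2
a=get_image("top")[90:240,330:480]; b=get_image("scene")[95:195,310:410]
cv2.imwrite("pics/c5.png",cv2.hconcat([cv2.resize(a,(400,400)),cv2.resize(b,(400,400),interpolation=cv2.INTER_CUBIC)])[:,:,::-1])
E
```

```text
t 4.6167 tip local mm [-65.   -1.3  23.6] F [ 1.5 -0.1 -0.7] 0.004554742371074155
[[ 0.994  0.112  0.   ]
 [ 0.112 -0.994 -0.   ]
 [ 0.     0.    -1.   ]] [ 0.78  0.3  -0.28  1.7   0.09  1.16 -0.98]
```

View pics/c5.png

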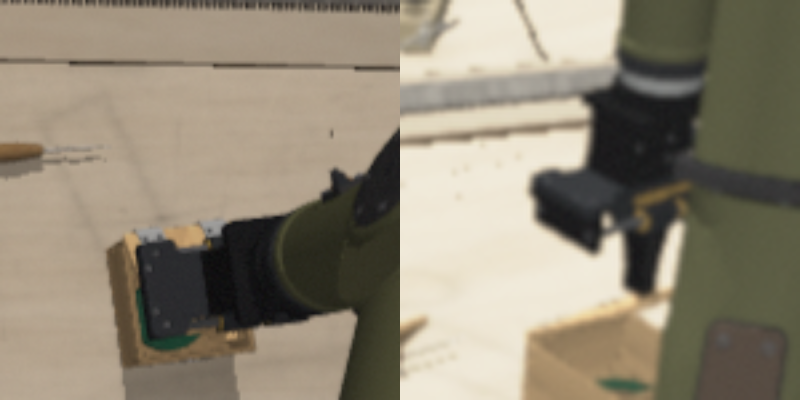

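The lid now shows as a thin strip under the fingertip (about 640,292), at roughly 0.6 rad. Continuing slowly.

>>> send_rows:
  xyz:
    - [-2,0,3]
    - [-4,0,6]
    - [-6,0,9]
    - [-8,0,12]
    - [-10,0,16]
    - [-12,0,19]
    - [-14,0,23]
    - [-15,0,27]
    - [-16,0,30]
    - [-17,0,33]
  dr:
    - [0,0,0]
    - [0,0,0]
    - [0,0,0]
    - [0,0,0]
    - [0,0,0]
    - [0,0,0]
    - [0,0,0]
    - [0,0,0]
    - [0,0,0]
    - [0,0,0]

```text
time: 5.55
position: [0.4824, -0.3346, 0.0677]
tool_rot: [3.137, 0.177, -0.001]
ft_force: [0.1, -0.3, 1.4]
grip_width: 0.002
grip_force: 0.7
```

>>> send_rows:
  xyz:
    - [0,0,1]
    - [-1,0,3]
    - [-1,0,5]
    - [-2,0,7]
    - [-2,0,8]
    - [-2,0,10]
    - [-3,0,12]
    - [-3,0,13]
    - [-3,0,14]
    - [-3,0,15]
  dr:
    - [0,0,0]
    - [0,0,0]
    - [0,0,0]
    - [0,0,0]
    - [0,0,0]
    - [0,0,0]
    - [0,0,0]
    - [0,0,0]
    - [0,0,0]
    - [0,0,0]

```text
time: 6.38
position: [0.4797, -0.3349, 0.053]
tool_rot: [3.137, 0.177, -0.0]
ft_force: [-0.3, -0.7, 0.7]
grip_width: 0.009
grip_force: 0.7
```

```bash
python3 st.py
```

```text
t 6.3833 tip local mm [-84.6  -1.3 -24. ] F [-0.3 -0.7  0.7] 0.009172396394382248
[[ 0.994  0.113 -0.   ]
 [ 0.113 -0.994 -0.   ]
 [-0.     0.    -1.   ]] [ 0.79  0.32 -0.27  1.78  0.1   1.06 -0.97]
```

>>> send_rows:
  xyz:
    - [0,0,0.5]
    - [0,0,1]
    - [0,0,1.5]
    - [0,0,2]
    - [0,0,2.5]
    - [0,0,3]
    - [0,0,3.5]
    - [0,0,4]
    - [0,0,4]
    - [0,0,4]
  dr:
    - [0,0,0]
    - [0,0,0]
    - [0,0,0]
    - [0,0,0]
    - [0,0,0]
    - [0,0,0]
    - [0,0,0]
    - [0,0,0]
    - [0,0,0]
    - [0,0,0]

```text
time: 7.22
position: [0.48, -0.3347, 0.049]
tool_rot: [-3.136, -0.177, -0.0]
ft_force: [0.2, -0.8, 0.6]
grip_width: 0.008
grip_force: 0.1
```

```bash
python3 st.py
python3 - <<'E'
from fit import *
a=get_image("top")[90:240,330:480]; b=get_image("scene")[95:195,310:410]
cv2.imwrite("pics/c6.png",cv2.hconcat([cv2.resize(a,(400,400),interpolation=cv2.INTER_CUBIC),cv2.resize(b,(400,400),interpolation=cv2.INTER_CUBIC)])[:,:,::-1])
E
```

```text
t 7.2167 tip local mm [-84.4  -1.1 -28. ] F [ 0.2 -0.8  0.6] 0.008220033351322936
[[ 0.994  0.113  0.   ]
 [ 0.113 -0.994  0.   ]
 [ 0.    -0.    -1.   ]] [ 0.79  0.32 -0.27  1.78  0.1   1.05 -0.97]
```

>>> send_rows:
  xyz:
    - [0,0,0.5]
    - [0,0,1]
    - [0,0,1.5]
    - [0,0,2]
    - [0,0,2.5]
    - [0,0,3]
    - [0,0,3.5]
    - [0,0,4]
    - [0,0,4.5]
    - [0,0,5]
  dr:
    - [0,0,0]
    - [0,0,0]
    - [0,0,0]
    - [0,0,0]
    - [0,0,0]
    - [0,0,0]
    - [0,0,0]
    - [0,0,0]
    - [0,0,0]
    - [0,0,0]

```text
time: 8.15
position: [0.4801, -0.3348, 0.0477]
tool_rot: [3.136, 0.177, -0.0]
ft_force: [-8.1, 5.7, 24.3]
grip_width: 0.001
grip_force: 12.0
```

```bash
python3 st.py
python3 - <<'E'
from fit import *
for n in("top","scene"):
    im=get_image(n).astype(int); m=(im[...,1]>im[...,0]+25)&(im[...,1]>im[...,2]+10)
    y,x=np.nonzero(m); k=(x>340)&(x<430)&(y>150)&(y<240); print(n,k.sum())
    p=proj(n,[[.4438,-.3377,z] for z in(.06,.068)]); print(p.round(1))
E
```

```text
t 8.15 tip local mm [-84.3  -1.2 -29.3] F [-8.1  5.7 24.3] 0.0011395821018739282
[[ 0.994  0.113 -0.   ]
 [ 0.113 -0.994 -0.001]
 [-0.     0.001 -1.   ]] [ 0.79  0.32 -0.27  1.78  0.1   1.05 -0.97]
top 0
[[405.2 224.4]
 [406.3 224.2]]
scene 0
[[378.  190.5]
 [378.3 188.4]]
```

There's hard contact (24 N up) at the height expected for a closed lid, and no green is visible. I'll retreat straight up and check.

>>> send_rows:
  xyz:
    - [0,0,-5]
    - [0,0,-15]
    - [0,0,-30]
    - [0,0,-50]
    - [0,0,-70]
    - [0,0,-95]
    - [0,0,-120]
    - [0,0,-145]
    - [0,0,-165]
    - [0,0,-180]
  dr:
    - [0,0,0]
    - [0,0,0]
    - [0,0,0]
    - [0,0,0]
    - [0,0,0]
    - [0,0,0]
    - [0,0,0]
    - [0,0,0]
    - [0,0,0]
    - [0,0,0]

```text
time: 9.08
position: [0.4805, -0.3353, 0.2267]
tool_rot: [3.135, 0.177, 0.003]
ft_force: [0.2, 0.0, -0.6]
grip_width: 0.003
grip_force: 0.0
```

>>> send_rows:
  xyz:
    - [-10,20,0]
    - [-20,40,0]
    - [-30,65,0]
    - [-40,90,0]
    - [-50,115,0]
    - [-60,140,0]
    - [-70,165,0]
    - [-80,190,0]
    - [-80,200,0]
    - [-80,200,0]
  dr:
    - [0,0,0]
    - [0,0,0]
    - [0,0,0]
    - [0,0,0]
    - [0,0,0]
    - [0,0,0]
    - [0,0,0]
    - [0,0,0]
    - [0,0,0]
    - [0,0,0]

```text
time: 9.92
position: [0.4211, -0.5453, 0.2232]
tool_rot: [3.137, 0.17, -0.002]
ft_force: [-0.1, 0.2, -0.5]
grip_width: 0.004
grip_force: 0.0
```

```bash
python3 st.py
python3 - <<'E'
from fit import *
a=get_image("top")[150:250,340:440]; b=get_image("scene")[135:215,330:410]
cv2.imwrite("pics/c7.png",cv2.hconcat([cv2.resize(a,(400,400),interpolation=cv2.INTER_CUBIC),cv2.resize(b,(400,400),interpolation=cv2.INTER_CUBIC)])[:,:,::-1])
for q in(0,.1):
    P=pts([.5637,-.3241,.113,q])[:2]; print(q,((proj("top",P)-[340,150])*4).round(),((proj("scene",P)-[330,135])*5).round())
E
```

```text
t 9.9167 tip local mm [-166.6 -203.7  146.2] F [-0.1  0.2 -0.5] 0.00448982487846084
[[ 0.994  0.108 -0.001]
 [ 0.108 -0.994 -0.   ]
 [-0.001  0.    -1.   ]] [ 0.99  0.4  -0.16  1.3   0.06  1.44 -0.63]
0 [[175. 309.]
 [352. 286.]] [[176. 296.]
 [304. 249.]]
0.1 [[180. 306.]
 [359. 284.]] [[177. 279.]
 [305. 232.]]
```

View pics/c7.png

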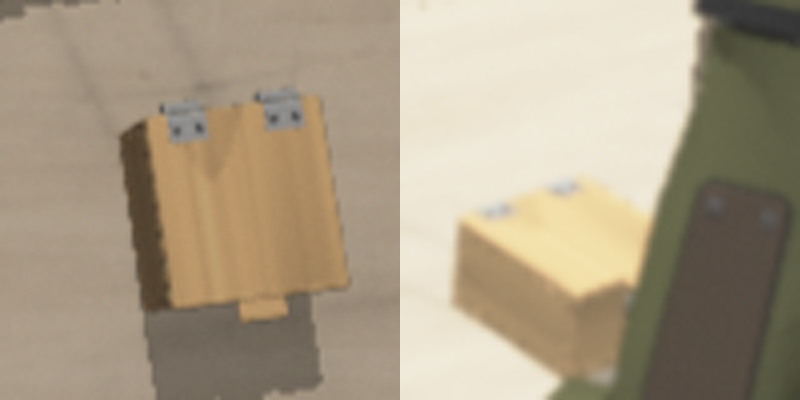

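The lid lies flat and closed: its front-left corner is at about (173,306) in the top crop and (575,298) in the scene crop, against predictions of (175,309) and (576,296) for a closed lid. The arm is clear of everything.

```bash
python3 -c "
from bench import *
print(close_job())"
```

```text
the job is handed in; nothing more can be done
None
```

The tape case's lid was lowered slowly until it lay fully closed, with the tape inside; the arm never went near the other two cases, and the job was handed in at about 10 s with the arm clear.

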